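# Turn the model tram turntable and berth the tram

### The arm

A 7-joint arm with a two-finger parallel gripper is mounted at the origin on the work surface. World frame = base frame: x ahead of the robot, y to its left, z up, the work surface at z = 0. Lengths are in m, angles in rad, forces in N, time in s.
With the tool pointing down it reaches from about 0.4 to 0.85 m from the base axis. Payload 10.4 kg.
Tool frame: the origin (TCP) lies on the centre line of the jaws, within the pads' length; the fingertips stand 17 mm ahead of it and the grasp point (between the pads) lies 2 mm behind it; z points along the fingers, y is the line along which they close (so a half turn about z gives the same grasp; the last joint's range is limited). The gripper opens to 85 mm and grips with 20 to 120 N. Pads are 22 mm wide; open, the fingers measure 114 mm over their backs; the gripper's body (76 mm by 85 mm) begins 54 mm behind the grasp point. The pads swing forward as they close: fully open they stand 13 mm farther back than shut.
Start: joints at [-1.184, 0.332, -0.065, 1.46, 0.022, 1.35, -0.088], TCP at [0.249, 0.573, 0.248] pointing down, gripper open.
Joint ranges: [-2.6, 2.6], [-0.5, 2.12], [-1.47, 1.34], [0.16, 2.42], [-1.27, 4.41], [0.06, 2.06], [-2.6, 2.6]. Speed limits (rad/s): [2.22, 2.22, 2.79, 2.79, 3.14, 3.14, 3.14].

### API

Orientations are given as a unit quaternion [x, y, z, w].
In Python, from workcell import sensors, imaging, order, spotter gives the robot as it stands. The module is installed in compiled form; this text tells all that it offers.
- The arm moves only by the shell command python3 -m inch 'ROWS' [FORCE]. ROWS is JSON, a list that holds one entry, the list of rows, each a list of 7 numbers: the shift along the tool's x, y, z in m, then the turn, a rotation vector about the tool's x, y, z in rad, then the closure, from -1 (fully open) to 1 (shut). In form: [[[x, y, z, ax, ay, az, hand], ...]]. A call has 1 to 10 rows; each row is the pose to reach, as a shift and turn from the pose commanded when the call began, along the tool's axes at that moment; what a row does not reach only later rows make up. A row lasts 1/10 s, in which the tool goes at most 50 mm and 8.59 degrees, less where a joint would pass 70% of its speed; a pose out of reach is approached as far as the arm can. A call with a gripper value outside its range is refused whole. The fingers move at their own pace and stop on an object; FORCE is the grip in N (left out, the last holds). Time passes only in rows, so rows that repeat a pose let the fingers close. It gives the time, the measured TCP pose, the force, the opening and the grip force at its end, in the units of the state.
- sensors.get_obs(): the state, without advancing time (a new reading comes with each control period).
- imaging.camera(name): name is "scene" or "top"; returns the picture (480x640x3 uint8, blue, green, red); there is no depth.
- imaging.calibration(name): a dict with "mtx" (3x3 intrinsics, pixels), "R" (3x3) and "t" (3): a world point X has camera coordinates R X + t. Camera axes: x right, y down, z forward; pixel columns grow to the right and rows downward; lengths in m; the calibration is good to about 2 mm. A picture is of the moment at which its call begins. calibration takes no time and is no camera call.
- order.hand_in(): hands the job in; it is judged then, once.
Trained networks look in the newest picture that a camera, given by its name, has taken for a name from the list of things; names that differ only in an ending like _2 or _b are one class to them, and where a whole thing is asked for, a point or a joint stands for the part that bears it (a point fixed in the world has none). Each returns a list of dicts, best first, with "conf" (0 to 1); they miss things now and then, are a little off and sometimes report something else, mostly with a low value. They report only what shows in the picture. A call takes as long as a camera call. They do not tell look-alikes from the thing itself.
- spotter.look_for(label, camera): "pixel" ([column, row] in pixels, amid what is visible of it).
The state is a dict: "clock": time; "joint_pos": joint angles; "joint_velocities": joint speeds; "tau": joint torques, N m; "position": TCP position; "ee_rot": TCP orientation; "ft_force": force on the tool from outside, world axes, zero at the start; "torque": the same for the moment, N m; "grip_width": opening from 0.0 (shut) to 1.0 (fully open); "grasp_force": force on a finger pad.
Only numpy, scipy, OpenCV 4.12 (cv2) and the standard library are available. Lean on these libraries where they do the work, as an engineer would, in place of code of your own. Each camera call takes 0.05 s, during which the arm holds its last target. There are 200 camera calls.

### The job

Turn the model turntable by its crank, the shorter way round, until its open end clicks into line with the empty stall (the works car is parked in the other one), the tram still riding on the bridge. Then push the tram, without lifting it, off the bridge and into that stall until you feel it meet the buffer and the buffer just begins to give, about 7 mm and no more than 14 mm; do not ram it. Leave the bridge in line, the tram standing there, and the model van and car where they were.

Things in the scene. Friction and masses are not known exactly. Their poses are not given: they have to be found in the camera images.
- depot: Fixed cobbled board 320 x 680 x 16 mm, long side along its y. Origin: on the table top (z = 0), on the turntable's axis. Two collinear tram stalls lead off along its +y and -y. Stall floors and bridge deck are both 20 mm above the table (deck height). On the board, 170 mm or more from the axis, stand two lamp posts (80 mm high) and a kiosk (46 mm).
- stall_left (a point): Middle of the mouth, at deck height, of the stall towards the depot's +y, 113 mm from the turntable's axis. Side walls 11 mm high above deck, 37 mm apart, flared at the mouth; end wall 320 mm from the axis. A canopy, its top 71 mm above deck, covers it from 210 to 335 mm from the axis and hides its buffer.
- stall_right (a point): The same for the stall towards the depot's -y.
- bridge_nose (a point): Middle of the bridge's open end, at deck height, 100 mm from the turntable's axis; its x points out through the open end, z up. The bridge is a round deck, radius 110 mm, with a track between two girders (36 mm apart, 11 mm high); its other end is closed by a wooden stop 12 mm high. It turns endlessly either way.
- crank (a point): Crank of the turntable: upright free-spinning wooden grip, 14 mm in diameter, from 8 to 40 mm above deck, on the bridge 85 mm from the turntable's axis, a quarter turn counterclockwise (from above) from the open end. Point on its axis, 25 mm above deck; axes as bridge_nose. Even drag of about 2 N when turning.
- bridge (a joint): Angle turned since the start (0), rad, positive counterclockwise from above, not wrapped; the shorter way is at most 2.5 rad, the longer at least 3.8. At each stall a hidden spring catch takes the open end: climbing into it takes up to 10 N at the crank, and within about 0.04 rad of dead line it pulls the bridge true once the crank is let go.
- tram: Loose model tram, green below, cream above, 116 x 30 x 48 mm, 0.15 to 0.3 kg, brakes on: it slides with 1 to 2 N of drag. Origin: centre of its underside; x to its nose, z up. On the bridge between the girders, nose to the open end, centre 5 to 20 mm behind the axis; tail flat. Fingertips over 14 mm above deck clear girders, stop and stall walls.
- works_car: Fixed grey works car, 96 mm long, 30 mm wide, 58 mm high, parked in the stall that is taken. Origin: centre of its underside, on the track 185 mm from the turntable's axis. The empty stall is the other one.
- buffer_left (a joint): Friction buffer of the +y stall: how far it is pushed back (m), 0 at the start. Flat face across the track, 8 to 26 mm above deck, at a distance from the turntable's axis that differs each time and is not measured: 242 to 272 mm. It yields at about 5 N on top of the tram's drag, stays where pushed and ends after 24 mm.
- buffer_right (a joint): The same for the stall towards the depot's -y.
- delivery_van: Bystander: loose dark model van, 52 x 22 x 30 mm, on the board.
- motor_car: Bystander: loose black model car, 48 x 20 x 22 mm, on the board.
There are look-alikes about, which are no part of the job. Leave any pink or purple look-alike of the tram alone.

How it is judged:
By the outcome, as a careful person would: the job done as asked, in the order asked, and still so for the second after the job is handed in, with the robot touching nothing.
It also fails if it takes over 72 s, if anything falls off the work surface, if the arm or the gripper's body presses on something with over 40 N, if the wrist force passes 120 N, or if a joint passes its speed limit or range.

## Working session

There is one attempt and no reset: what is moved stays moved. The work goes in short steps, Python scripts to look and compute and a shell command to move; the robot and the scene stay as the last step left them, time stands still between calls to the robot, and variables do not carry over. Pictures are saved under pics/ and viewed, at most 10 in all, crops included, and the job is handed in when it is done.

```bash
mkdir -p pics; python3 - <<'E'
from workcell import sensors, imaging, spotter
import cv2, numpy as np
o=sensors.get_obs(); print({k:np.round(v,3).tolist() for k,v in o.items()})
for c in("top","scene"):
    cv2.imwrite(f"pics/{c}0.png",imaging.camera(c))
    k=imaging.calibration(c); print(c,np.round(k["mtx"],1).tolist(),np.round(k["R"],3).tolist(),np.round(k["t"],3).tolist())
    for l in("depot","crank","bridge","tram","works_car","delivery_van","motor_car","stall_left","bridge_nose"):
        try: print(l,[(np.round(d["pixel"]).tolist(),round(d["conf"],2)) for d in spotter.look_for(l,c)])
        except Exception as e: print(l,e)
E
```

```text
{'clock': 0.0, 'joint_pos': [-1.184, 0.333, -0.065, 1.461, 0.022, 1.35, -0.088], 'joint_velocities': [-0.0, 0.0, -0.001, -0.001, 0.0, -0.001, -0.0], 'tau': [0.0, -62.544, 0.049, -39.162, 0.016, 0.009, -0.0], 'position': [0.249, 0.573, 0.248], 'ee_rot': [0.203, 0.979, -0.001, -0.0], 'ft_force': [-0.572, 0.083, 0.786], 'torque': [0.013, -0.038, 0.031], 'grasp_force': 0.0, 'grip_width': 0.999}
top [[475.9, 0.0, 323.2], [0.0, 475.9, 234.0], [0.0, 0.0, 1.0]] [[0.028, -1.0, 0.01], [-0.997, -0.029, -0.071], [0.072, -0.008, -0.997]] [-0.025, 0.579, 1.075]
depot [([287.0, 251.0], 0.58)]
crank [([324.0, 244.0], 0.91)]
bridge [([322.0, 246.0], 0.82), ([432.0, 295.0], 0.4)]
tram [([127.0, 301.0], 0.93), ([329.0, 238.0], 0.72)]
works_car [([406.0, 251.0], 0.85)]
delivery_van [([225.0, 174.0], 0.81)]
motor_car [([432.0, 294.0], 0.76)]
stall_left [([282.0, 230.0], 0.83)]
bridge_nose [([327.0, 245.0], 0.68)]
scene [[474.1, 0.0, 316.1], [0.0, 474.1, 239.8], [0.0, 0.0, 1.0]] [[-0.611, 0.791, 0.008], [0.428, 0.339, -0.838], [-0.666, -0.509, -0.546]] [0.368, -0.177, 1.512]
depot [([350.0, 281.0], 0.9)]
crank []
bridge [([310.0, 264.0], 0.72)]
tram [([205.0, 200.0], 0.88), ([534.0, 303.0], 0.82), ([318.0, 251.0], 0.55)]
works_car [([267.0, 220.0], 0.88), ([374.0, 335.0], 0.68)]
delivery_van [([374.0, 336.0], 0.63)]
motor_car []
stall_left [([348.0, 280.0], 0.91)]
bridge_nose [([373.0, 337.0], 0.67), ([315.0, 262.0], 0.58)]
```

View pics/top0.png

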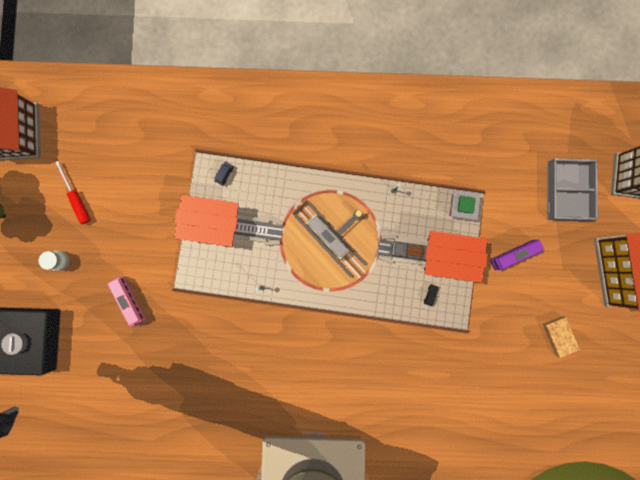

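View pics/scene0.png

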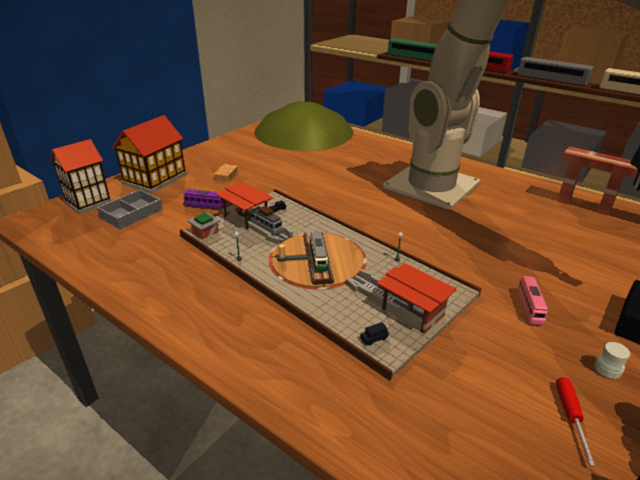

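```bash
python3 -c "
import cv2
a=cv2.imread('pics/top0.png')[170:330,230:440]
cv2.imwrite('pics/crop0.png',cv2.resize(a,None,fx=3.7,fy=3.7,interpolation=cv2.INTER_CUBIC))"
```

```text
(no output)
```

View pics/crop0.png

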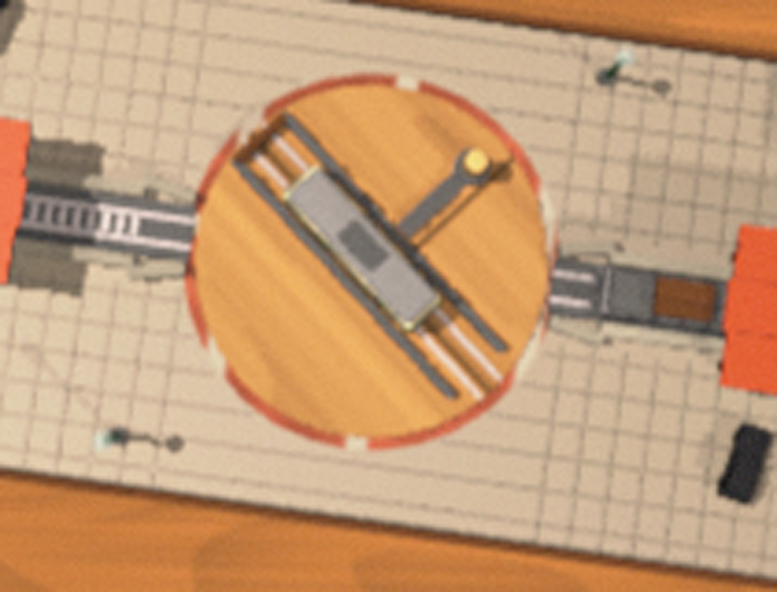

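The top view shows the turntable centred near px (330,240) with its open end at the lower right (358,277). The crank knob is near (358,213). The works car is in the right-hand stall (406,251), so the empty stall is on the left (260,230). The shorter way is therefore clockwise, about 136°. The pink (127,301) and purple (517,254) trams are look-alikes. Next I'll measure these points.

```bash
cat > h.py <<'E'
import cv2, numpy as np
from workcell import imaging
def ray(px,z,cam="top"):
    k=imaging.calibration(cam); R,t,K=map(np.array,(k["R"],k["t"],k["mtx"]))
    p=np.atleast_2d(np.array(px,float)); d=(R.T@np.linalg.inv(K)@np.c_[p,np.ones(len(p))].T).T
    c=-R.T@t; return (c+d*((z-c[2])/d[:,2])[:,None])[:,:2]
def proj(X,cam="top"):
    k=imaging.calibration(cam); R,t,K=map(np.array,(k["R"],k["t"],k["mtx"]))
    q=K@(R@np.atleast_2d(X).T+t[:,None]); return (q[:2]/q[2]).T
def ring(im):
    h=cv2.cvtColor(im,cv2.COLOR_BGR2HSV); Y,X=np.mgrid[:480,:640]; r=np.hypot(X-330,Y-240)
    m=((h[...,0]<8)|(h[...,0]>174))&(h[...,1]>110)&(r>42)&(r<57)
    return np.c_[X[m],Y[m]]
def circ(P):
    for _ in range(4):
        A=np.c_[2*P,np.ones(len(P))]; s=np.linalg.lstsq(A,(P**2).sum(1),rcond=None)[0]
        r=np.sqrt(s[2]+s[:2]@s[:2]); e=np.hypot(*(P-s[:2]).T)-r; P=P[abs(e)<max(.004,1.5*e.std())]
    return s[:2],r,e.std(),len(P)
def knob(im,guess=None,rad=25):
    h=cv2.cvtColor(im,cv2.COLOR_BGR2HSV); Y,X=np.mgrid[:480,:640]
    m=(h[...,2]>200)&(h[...,1]>70)&(h[...,0]>17)&(h[...,0]<32)
    if guess is not None: m&=np.hypot(X-guess[0],Y-guess[1])<rad
    n,_,st,c=cv2.connectedComponentsWithStats(m.astype(np.uint8)); i=1+np.argmax(st[1:,4]); return c[i],st[i,4]
E
python3 - <<'E'
from h import *
im=cv2.imread("pics/top0.png"); h=cv2.cvtColor(im,cv2.COLOR_BGR2HSV)
print("ring",circ(ray(ring(im),.02)))
k,n=knob(im,(358,213),10); print("knob",k,n,ray(k,.060), h[213,358])
m=(h[...,1]<95)&(h[...,2]>110); m[:145]=0; m[340:]=0; m[:,:165]=0; m[:,495:]=0
m=cv2.morphologyEx(m.astype(np.uint8),cv2.MORPH_OPEN,np.ones((3,3)))
n,l,st,c=cv2.connectedComponentsWithStats(m); i=1+np.argmax(st[1:,4]); P=np.argwhere(l==i)[:,::-1]; print(st[i])
print("board mask",cv2.minAreaRect(ray(P,.016).astype(np.float32)*1000))
C=np.array([(195,151),(484,191),(468,331),(174,290)]); W=ray(C,.016); print("eye",W,W.mean(0),np.hypot(*(W-np.roll(W,1,0)).T))
E
```

```text
ring (array([ 0.56613807, -0.02448311]), np.float64(0.11377626077266118), np.float64(0.0011308593172992124), 255)
knob [358.13043478 212.7826087 ] 23 [[ 0.62608368 -0.08488648]] [ 24 118 243]
[  174   152   309   178 26399]
board mask ((566.468017578125, -24.616912841796875), (678.431396484375, 320.8230895996094), 83.48522186279297)
eye [[ 0.76509442  0.2959643 ]
 [ 0.69114816 -0.38120956]
 [ 0.36708037 -0.34590398]
 [ 0.44139441  0.32846208]] [ 0.56617934 -0.02567179] [0.32532722 0.6811993  0.3259853  0.67844835]
```

The board fit agrees with the given sizes (678×321 mm against 680×320). The axis is at (0.566, -0.0246), the crank radius is 85.1 mm, and the bridge has to turn about -2.466 rad. I'll move towards a point above the crank, bringing tool y into line with the stall (world heading 83.5°).

```bash
python3 -m inch '[[[-0.03,-0.022,0,0,0,-0.03,-1],[-0.06,-0.045,0,0,0,-0.06,-1],[-0.09,-0.067,0,0,0,-0.09,-1],[-0.12,-0.09,0,0,0,-0.12,-1],[-0.15,-0.112,0,0,0,-0.15,-1],[-0.18,-0.135,0,0,0,-0.18,-1],[-0.21,-0.157,0,0,0,-0.21,-1],[-0.24,-0.18,0,0,0,-0.24,-1],[-0.27,-0.202,0,0,0,-0.27,-1],[-0.30,-0.225,0,0,0,-0.295,-1]]]'
cat > d.py <<'E'
# print remaining shift in tool axes to world target x y z, and tool y heading
import sys,numpy as np
from scipy.spatial.transform import Rotation as R
from workcell import sensors
o=sensors.get_obs(); r=R.from_quat(o["ee_rot"]); t=np.array([float(a) for a in sys.argv[1:4]])
print(round(float(o["clock"]),2),"pos",np.round(o["position"],4),"rem",np.round(r.inv().apply(t-o["position"]),4),"yhead",np.round(np.degrees(np.arctan2(*r.as_matrix()[[1,0],1])),2),"tilt",np.round(r.as_matrix()[:2,2],4),"F",np.round(o["ft_force"],2),"grip",o["grip_width"],o["grasp_force"])
E
python3 d.py .626 -.085 .15
```

```text
clock: 2.0
position: [0.4351, 0.246, 0.2485]
ee_rot: [0.057, 0.998, 0.0, 0.0]
ft_force: [1.1, -0.4, -0.4]
grip_width: 0.996
grasp_force: 0.0
2.0 pos [0.4351 0.246  0.2485] rem [-0.2271 -0.3074  0.0985] yhead 83.5 tilt [0.0004 0.0005] F [ 1.1  -0.37 -0.45] grip 0.9958360115427783 0.0
```

```bash
python3 -m inch '[[[-0.025,-0.034,0,0,0,0,-1],[-0.05,-0.068,0,0,0,0,-1],[-0.075,-0.102,0.01,0,0,0,-1],[-0.1,-0.136,0.02,0,0,0,-1],[-0.125,-0.17,0.03,0,0,0,-1],[-0.15,-0.204,0.045,0,0,0,-1],[-0.18,-0.24,0.06,0,0,0,-1],[-0.21,-0.28,0.08,0,0,0,-1],[-0.227,-0.307,0.0985,0,0,0,-1],[-0.227,-0.307,0.0985,0,0,0,-1]]]' 30
python3 d.py .6261 -.0849 .054; python3 - <<'E'
from h import *
im=imaging.camera("scene"); cv2.imwrite("pics/scene1.png",im)
print(proj([.6261,-.0849,.06],"scene"))
cv2.imwrite("pics/s1c.png",cv2.resize(im[150:350,200:460],None,fx=3,fy=3))
E
```

```text
clock: 3.0
position: [0.624, -0.0897, 0.1466]
ee_rot: [0.061, 0.998, -0.002, -0.002]
ft_force: [-1.2, -0.3, 0.1]
grip_width: 1.003
grasp_force: 0.0
3.0 pos [ 0.624  -0.0897  0.1466] rem [-0.0018  0.0054  0.0926] yhead 83.04 tilt [-0.0042 -0.0033] F [-1.15 -0.27  0.09] grip 1.0025547592748536 0.0
[[280.97624581 245.0070226 ]]
```

View pics/s1c.png

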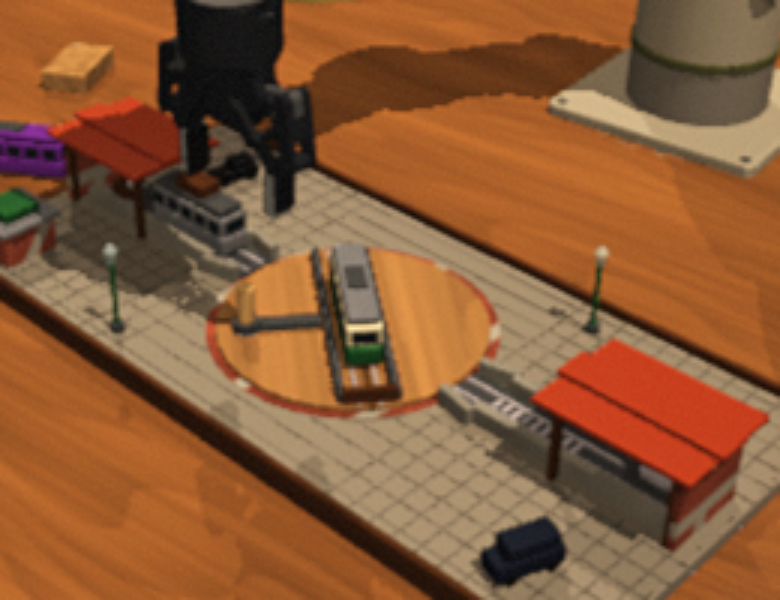

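The scene crop shows the gripper above and behind the crank. The crank's top is at crop (245,287), which is px (282,246), and the predicted point is (281,245). The tram is on the bridge with its stop end nearest the camera. I'll settle and descend partway.

```bash
python3 -m inch '[[[0,0,0,0,0,0,-1],[0,0,0,0,0,0,-1],[0,0,0.015,0,0,0,-1],[0,0,0.03,0,0,0,-1],[0,0,0.03,0,0,0,-1],[0,0,0.03,0,0,0,-1]]]' 30
python3 d.py .6261 -.0849 .054
```

```text
clock: 3.65
position: [0.6244, -0.0833, 0.119]
ee_rot: [0.057, 0.998, 0.0, -0.001]
ft_force: [-0.8, 0.5, 0.4]
grip_width: 1.0
grasp_force: 0.0
3.65 pos [ 0.6244 -0.0833  0.119 ] rem [-0.002  -0.0014  0.065 ] yhead 83.44 tilt [-0.0014  0.0001] F [-0.84  0.47  0.36] grip 1.0001882691164825 0.0
```

```bash
python3 -m inch '[[[-0.002,-0.001,0.02,0,0,0,-1],[-0.002,-0.001,0.045,0,0,0,-1],[-0.002,-0.001,0.065,0,0,0,-1],[-0.002,-0.001,0.065,0,0,0,-1],[-0.002,-0.001,0.065,0,0,0,0.3],[-0.002,-0.001,0.065,0,0,0,1],[-0.002,-0.001,0.065,0,0,0,1],[-0.002,-0.001,0.065,0,0,0,1],[-0.002,-0.001,0.065,0,0,0,1],[-0.002,-0.001,0.065,0,0,0,1]]]' 30
python3 -m inch '[[[0,0,0,0,0,0,1],[0,0,0,0,0,0,1],[0,0,0,0,0,0,1],[0,0,0,0,0,0,1]]]' 40
python3 d.py .6261 -.0849 .054
```

```text
clock: 4.65
position: [0.6269, -0.0847, 0.0554]
ee_rot: [0.057, 0.998, 0.0, 0.0]
ft_force: [-1.1, 0.8, 4.5]
grip_width: 0.152
grasp_force: 29.2
clock: 5.05
position: [0.627, -0.0847, 0.0554]
ee_rot: [0.057, 0.998, 0.0, 0.0]
ft_force: [-2.3, 0.9, 6.2]
grip_width: 0.139
grasp_force: 39.2
5.05 pos [ 0.627  -0.0847  0.0554] rem [ 0.0008 -0.0003  0.0014] yhead 83.43 tilt [0.0005 0.0003] F [-2.32  0.9   6.21] grip 0.13935616160570852 39.245222210884094
```

The crank is gripped (29 to 39 N). Now I'll turn it clockwise, about 80° in this first call.

```bash
python3 -m inch '[[[0.0053,-0.0059,0,0,0,0,1],[0.0141,-0.0139,0,0,0,0,1],[0.0252,-0.0212,0,0,0,0,1],[0.0373,-0.0268,0,0,0,0,1],[0.0502,-0.0303,0,0,0,0,1],[0.0634,-0.0318,0,0,0,0,1],[0.0768,-0.0313,0,0,0,0,1],[0.0898,-0.0286,0,0,0,0,1],[0.101,-0.0246,0,0,0,0,1],[0.1089,-0.0205,0,0,0,0,1]]]' 40
python3 d.py .4815 -.015 .055
```

```text
clock: 6.05
position: [0.5163, -0.092, 0.0554]
ee_rot: [0.057, 0.998, 0.001, 0.001]
ft_force: [5.9, 4.6, 1.4]
grip_width: 0.147
grasp_force: 39.4
6.05 pos [ 0.5163 -0.092   0.0554] rem [0.0434 0.0725 0.0004] yhead 83.44 tilt [0.0027 0.0013] F [5.87 4.57 1.35] grip 0.1465973005534839 39.437373876571655
```

```bash
python3 -m inch '[[[0.0098,0.0066,0,0,0,0,1],[0.0197,0.0156,0,0,0,0,1],[0.028,0.0261,0,0,0,0,1],[0.0345,0.0377,0,0,0,0,1],[0.0388,0.0487,0,0,0,0,1],[0.0409,0.0574,0,0,0,0,1],[0.0419,0.0632,0,0,0,0,1],[0.0423,0.0677,0,0,0,0,1],[0.0424,0.0706,0,0,0,0,1],[0.0425,0.0736,0,0,0,0,1]]]' 60
python3 d.py .4815 -.015 .055
python3 -m inch '[[[0,0,0,0,0,0,1],[0,0,0,0,0,0,1],[0,0,0,0,0,0,1]]]' 60
python3 d.py .4815 -.015 .055
```

```text
clock: 7.05
position: [0.4825, -0.0192, 0.0553]
ee_rot: [0.059, 0.998, -0.002, 0.001]
ft_force: [0.5, -11.5, 9.3]
grip_width: 0.136
grasp_force: 60.1
7.05 pos [ 0.4825 -0.0192  0.0553] rem [0.0015 0.0041 0.0003] yhead 83.2 tilt [ 0.0009 -0.004 ] F [  0.5  -11.46   9.31] grip 0.13557115265070427 60.05419313907623
clock: 7.35
position: [0.4828, -0.0156, 0.0553]
ee_rot: [0.058, 0.998, -0.0, 0.001]
ft_force: [2.2, -2.1, 9.5]
grip_width: 0.138
grasp_force: 59.8
7.35 pos [ 0.4828 -0.0156  0.0553] rem [0.0014 0.0005 0.0003] yhead 83.36 tilt [ 0.0012 -0.0002] F [ 2.24 -2.06  9.52] grip 0.13774363107484902 59.77469265460968
```

The catch took the bridge: the force peaked at 11.5 N and then fell to 2 N. I'll release and lift.

```bash
python3 -m inch '[[[0,0,0,0,0,0,0.2],[0,0,0,0,0,0,-0.4],[0,0,0,0,0,0,-0.4],[0,0,0,0,0,0,-0.4],[0,0,-0.03,0,0,0,-0.4],[0,0,-0.07,0,0,0,-0.4],[0,0,-0.11,0,0,0,-0.2],[0,-0.04,-0.15,0,0,0,0.5],[0,-0.08,-0.17,0,0,0,1],[0,-0.12,-0.17,0,0,0,1]]]' 40
python3 d.py .53 -.25 .22; python3 -c "
from workcell import sensors; import numpy as np; print(np.round(sensors.get_obs()['joint_pos'],3))"
```

```text
clock: 8.35
position: [0.4697, -0.1357, 0.2282]
ee_rot: [0.057, 0.998, 0.0, 0.003]
ft_force: [1.3, 0.4, -0.2]
grip_width: 0.092
grasp_force: 0.0
8.35 pos [ 0.4697 -0.1357  0.2282] rem [-0.0729 -0.1067  0.0085] yhead 83.46 tilt [0.0055 0.0003] F [ 1.28  0.39 -0.18] grip 0.09152535006451377 0.0
[-0.323  0.023  0.525  1.867 -0.014  1.249  1.663]
```

```bash
python3 -m inch '[[[0,-0.012,0,0,0,-0.149,1],[0,-0.024,0,0,0,-0.298,1],[0,-0.036,0,0,0,-0.447,1],[0,-0.048,0,0,0,-0.596,1],[0,-0.06,0,0,0,-0.745,1],[0,-0.072,0,0,0,-0.894,1],[0,-0.084,0,0,0,-1.043,1],[0,-0.096,0,0,0,-1.192,1],[0,-0.108,0,0,0,-1.341,1],[0,-0.12,0,0,0,-1.49,1]]]'
python3 d.py .53 -.25 .22; python3 - <<'E'
from workcell import sensors,spotter
from h import *
print(np.round(sensors.get_obs()['joint_pos'],3))
im=imaging.camera("top"); cv2.imwrite("pics/top2.png",im)
print([(d["pixel"],d["conf"]) for d in spotter.look_for("tram","top")],[(d["pixel"],d["conf"]) for d in spotter.look_for("crank","top")])
g=proj([.4815,-.015,.06])[0]; k,n=knob(im,g,8); print(g,k,n,ray(k,.06))
cv2.imwrite("pics/t2c.png",cv2.resize(im[170:330,190:400],None,fx=3.7,fy=3.7,interpolation=cv2.INTER_CUBIC))
E
```

```text
clock: 9.35
position: [0.4521, -0.2163, 0.1977]
ee_rot: [-0.364, 0.93, -0.002, -0.053]
ft_force: [0.1, 0.8, -0.7]
grip_width: 0.002
grasp_force: 0.0
9.35 pos [ 0.4521 -0.2163  0.1977] rem [-0.0317 -0.0768 -0.0283] yhead 132.69 tilt [-0.0969 -0.0421] F [ 0.13  0.8  -0.7 ] grip 0.001870879449462689 0.0
[ 0.546  0.163 -0.26   1.785  0.114  1.282  2.568]
[([337.5, 238.6], 0.94), ([526.1, 249.9], 0.89), ([124.5, 299.9], 0.76)] []
[324.94956751 277.01621722] [325.33333333 276.95833333] 24 [[ 0.481651   -0.01584239]]
```

View pics/t2c.png

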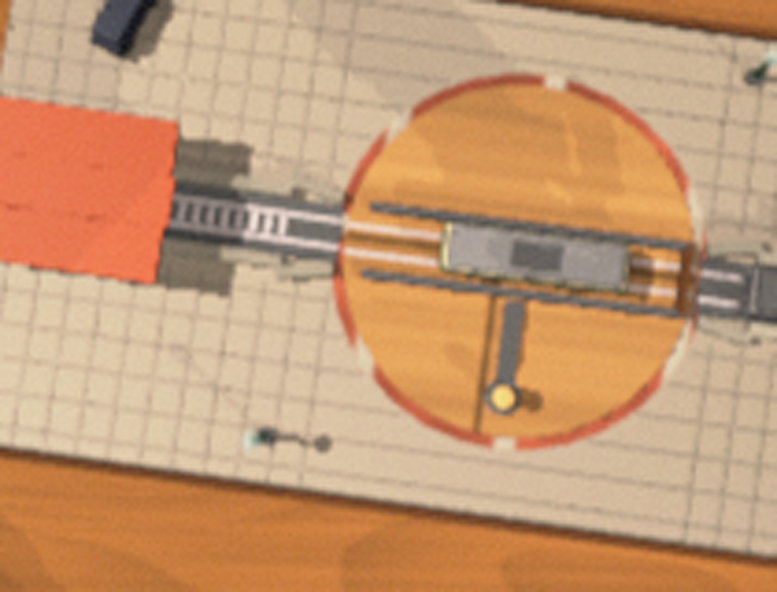

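The bridge is in line: the knob measures (0.4817, -0.0158), within 1 mm of its aim. The tram is on the bridge, tail at crop (630,270) and nose at (445,245), facing the left stall. I turned the wrist the wrong way, towards the joint limit, so I'll check where the command stands.

```bash
python3 -m inch '[[[0,0,-0.02,0,0,0.1,1],[0,0,-0.02,0,0,0.2,1],[0,0,-0.02,0,0,0.3,1]]]'
python3 - <<'E'
from scipy.spatial.transform import Rotation as R
from workcell import sensors
import numpy as np
o=sensors.get_obs(); r=R.from_quat(o["ee_rot"]); print(o["position"],np.round(o["joint_pos"],3))
y=np.radians(-6.5); M=np.array([[-np.sin(y),np.cos(y),0],[np.cos(y),np.sin(y),0],[0,0,-1]]).T
M=np.c_[[np.cos(y+np.pi/2),np.sin(y+np.pi/2),0],[np.cos(y),np.sin(y),0],[0,0,-1]]
print(np.linalg.det(M),np.round(r.as_matrix(),3),(r.inv()*R.from_matrix(M)).as_rotvec())
E
```

```text
clock: 9.8
position: [0.4548, -0.2151, 0.2187]
ee_rot: [-0.218, 0.974, -0.011, -0.051]
ft_force: [-0.1, 0.8, -0.0]
grip_width: -0.001
grasp_force: 0.0
[ 0.45478566 -0.21512494  0.21865212] [ 0.512  0.146 -0.225  1.757  0.103  1.322  2.27 ]
0.9999999999999999 [[-0.899 -0.427 -0.094]
 [-0.425  0.904 -0.043]
 [ 0.103  0.002 -0.995]] [-0.10915322 -0.06309955  2.1230308 ]
```

```bash
python3 -m inch '[[[0,0,-0.01,-0.007,-0.004,0.144,1],[0,0,-0.01,-0.015,-0.009,0.289,1],[0,0,-0.01,-0.022,-0.013,0.433,1],[0,0,-0.01,-0.03,-0.017,0.578,1],[0,0,-0.01,-0.037,-0.021,0.722,1],[0,0,-0.01,-0.045,-0.026,0.866,1],[0,0,-0.01,-0.052,-0.03,1.011,1],[0,0,-0.01,-0.059,-0.034,1.155,1],[0,0,-0.01,-0.067,-0.039,1.3,1],[0,0,-0.01,-0.074,-0.043,1.444,1]]]'
cat > g.py <<'E'
from scipy.spatial.transform import Rotation as R
from workcell import sensors
import numpy as np
A=np.array([.5663,-.0246]); a=np.radians(83.5); u=np.array([np.cos(a),np.sin(a)]); w=np.array([np.sin(a),-np.cos(a)]) # w = tool y when x=u
M=np.c_[np.r_[u,0],np.r_[w,0],[0,0,-1]]
def rep():
    o=sensors.get_obs(); r=R.from_quat(o["ee_rot"]); p=np.array(o["position"]); d=p[:2]-A; F=np.array(o["ft_force"])
    print("t %.2f"%o["clock"],"u,w,z mm",np.round([d@u*1e3,d@w*1e3,p[2]*1e3],1),"Fu,Fw,Fz",np.round([F[:2]@u,F[:2]@w,F[2]],1),"q1,q7",np.round([o["joint_pos"][0],o["joint_pos"][6]],2),"rotrem",np.round((r.inv()*R.from_matrix(M)).as_rotvec(),3))
if __name__=="__main__": rep()
E
python3 g.py
```

```text
clock: 10.8
position: [0.4555, -0.2145, 0.2281]
ee_rot: [0.482, 0.876, -0.004, -0.02]
ft_force: [0.7, -0.1, -0.3]
grip_width: -0.003
grasp_force: 0.0
t 10.80 u,w,z mm [-201.2  -88.6  228.1] Fu,Fw,Fz [-0.1  0.7 -0.3] q1,q7 [0.46 0.9 ] rotrem [-0.035 -0.021  0.677]
```

```bash
python3 -m inch '[[[0,0,0,-0.007,-0.004,0.14,1],[0,0,0,-0.014,-0.008,0.28,1],[0,0,0,-0.021,-0.013,0.42,1],[0,0,0,-0.028,-0.017,0.56,1],[0,0,0,-0.035,-0.021,0.677,1],[0,0,0,-0.035,-0.021,0.677,1]]]'
python3 g.py; python3 - <<'E'
from h import *; from g import A,u,w
for p in [(630,245),(626,290),(445,225),(441,272)]:
    d=ray((190+p[0]/3.7-.4,170+p[1]/3.7-.4),.066)[0]-A; print(np.round([d@u*1e3,d@w*1e3],1))
E
```

```text
clock: 11.4
position: [0.4555, -0.2144, 0.2282]
ee_rot: [0.744, 0.668, -0.0, -0.0]
ft_force: [0.1, 0.9, -0.3]
grip_width: -0.005
grasp_force: 0.0
t 11.40 u,w,z mm [-201.1  -88.6  228.2] Fu,Fw,Fz [ 0.9 -0.  -0.3] q1,q7 [0.44 0.23] rotrem [-0.     0.     0.005]
[-63.5  15.3]
[-64.8 -11.6]
[47.4 11.5]
[ 45.8 -16.6]
```

```bash
python3 -m inch '[[[0.02,0.016,0,0,0,0.005,1],[0.045,0.036,0.01,0,0,0.005,1],[0.075,0.06,0.03,0,0,0.005,1],[0.1,0.08,0.05,0,0,0.005,1],[0.113,0.0886,0.07,0,0,0.005,1],[0.113,0.0886,0.085,0,0,0.005,1],[0.113,0.0886,0.1,0,0,0.005,1],[0.113,0.0886,0.1,0,0,0.005,1]]]'
python3 g.py; python3 - <<'E'
from h import *
im=imaging.camera("scene"); cv2.imwrite("pics/s3c.png",cv2.resize(im[150:350,200:460],None,fx=3,fy=3))
E
```

```text
clock: 12.2
position: [0.5535, -0.1131, 0.1256]
ee_rot: [0.746, 0.666, -0.002, -0.002]
ft_force: [0.5, -0.1, -0.6]
grip_width: -0.001
grasp_force: 0.0
t 12.20 u,w,z mm [-89.4  -2.7 125.6] Fu,Fw,Fz [-0.   0.6 -0.6] q1,q7 [ 0.28 -0.04] rotrem [-0.005  0.001  0.001]
```

View pics/s3c.png

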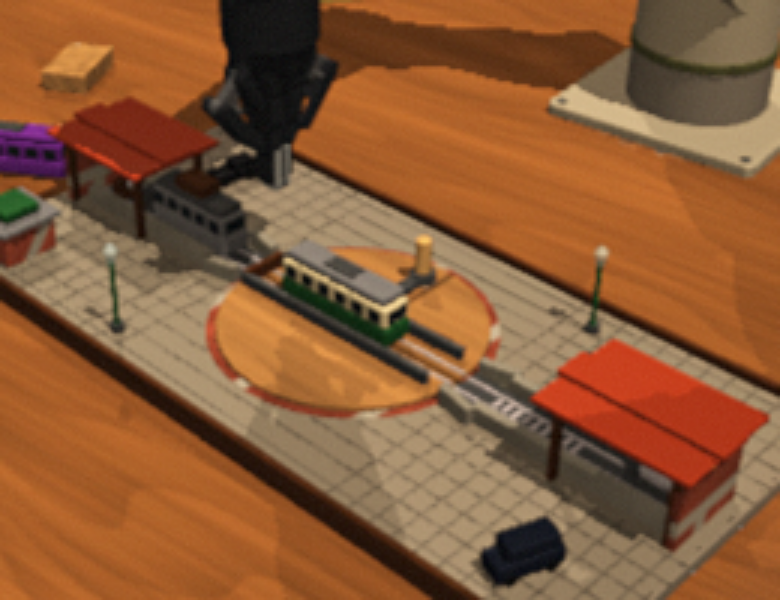

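The scene crop shows the bridge in line with the stall, the tram nose towards it, and the closed fingers above and behind the tail. I'll descend behind the tail.

```bash
python3 -m inch '[[[0,0,0,0,0,0,1],[0,0,0.02,0,0,0,1],[0,0,0.04,0,0,0,1],[0,0,0.06,0,0,0,1],[0,0,0.073,0,0,0,1],[0,0,0.073,0,0,0,1],[0,0,0.073,0,0,0,1]]]'
python3 g.py
```

```text
clock: 12.95
position: [0.5555, -0.1125, 0.0554]
ee_rot: [0.746, 0.666, -0.0, -0.0]
ft_force: [0.8, -0.2, -0.1]
grip_width: 0.002
grasp_force: 0.0
t 12.95 u,w,z mm [-88.5  -0.7  55.4] Fu,Fw,Fz [-0.1  0.8 -0.1] q1,q7 [ 0.27 -0.06] rotrem [-0.001  0.     0.001]
```

```bash
python3 -m inch '[[[0.003,0,0.001,0,0,0,1],[0.006,0.001,0.001,0,0,0,1],[0.009,0.001,0.001,0,0,0,1],[0.012,0.001,0.001,0,0,0,1],[0.016,0.001,0.001,0,0,0,1],[0.02,0.001,0.001,0,0,0,1],[0.025,0.001,0.001,0,0,0,1],[0.03,0.001,0.001,0,0,0,1],[0.035,0.001,0.001,0,0,0,1],[0.04,0.001,0.001,0,0,0,1]]]'
python3 g.py
python3 -m inch '[[[0.006,0,0,0,0,0,1],[0.012,0,0,0,0,0,1],[0.018,0,0,0,0,0,1],[0.024,0,0,0,0,0,1],[0.03,0,0,0,0,0,1],[0.036,0,0,0,0,0,1],[0.042,0,0,0,0,0,1],[0.048,0,0,0,0,0,1],[0.054,0,0,0,0,0,1],[0.06,0,0,0,0,0,1]]]'
python3 g.py
```

```text
clock: 13.95
position: [0.5605, -0.072, 0.0535]
ee_rot: [0.746, 0.666, -0.001, -0.001]
ft_force: [0.4, -1.3, 0.6]
grip_width: 0.004
grasp_force: 1.0
t 13.95 u,w,z mm [-47.8  -0.4  53.5] Fu,Fw,Fz [-1.2  0.5  0.6] q1,q7 [ 0.22 -0.14] rotrem [-0.002  0.     0.002]
clock: 14.95
position: [0.5672, -0.0124, 0.0534]
ee_rot: [0.746, 0.666, -0.001, -0.001]
ft_force: [0.2, -1.9, 1.1]
grip_width: -0.003
grasp_force: 1.0
t 14.95 u,w,z mm [12.2 -0.5 53.4] Fu,Fw,Fz [-1.8  0.4  1.1] q1,q7 [ 0.13 -0.25] rotrem [-0.002  0.     0.001]
```

```bash
python3 -m inch '[[[0.006,0,-0.001,0,0,0,1],[0.012,0,-0.001,0,0,0,1],[0.018,0,-0.001,0,0,0,1],[0.024,0,-0.001,0,0,0,1],[0.03,0,-0.001,0,0,0,1],[0.036,0,-0.001,0,0,0,1],[0.042,0,-0.001,0,0,0,1],[0.048,0,-0.001,0,0,0,1],[0.054,0,-0.001,0,0,0,1],[0.06,0,-0.001,0,0,0,1]]]'
python3 g.py
python3 -m inch '[[[0.004,0,0,0,0,0,1],[0.008,0,0,0,0,0,1],[0.012,0,0,0,0,0,1],[0.016,0,0,0,0,0,1],[0.02,0,0,0,0,0,1],[0.023,0,0,0,0,0,1],[0.025,0,0,0,0,0,1],[0.027,0,0,0,0,0,1],[0.028,0,0,0,0,0,1],[0.029,0,0,0,0,0,1]]]'
python3 g.py
python3 - <<'E'
from h import *; from workcell import spotter
im=imaging.camera("scene"); cv2.imwrite("pics/s4c.png",cv2.resize(im[150:350,240:500],None,fx=3,fy=3))
E
```

```text
clock: 15.95
position: [0.5738, 0.0471, 0.0544]
ee_rot: [0.746, 0.666, -0.001, -0.001]
ft_force: [-1.7, -1.0, 0.4]
grip_width: -0.002
grasp_force: 0.6
t 15.95 u,w,z mm [72.1 -0.6 54.4] Fu,Fw,Fz [-1.2 -1.5  0.4] q1,q7 [ 0.04 -0.36] rotrem [-0.002  0.     0.001]
clock: 16.95
position: [0.5772, 0.0755, 0.0544]
ee_rot: [0.746, 0.666, -0.001, -0.001]
ft_force: [0.0, -0.9, 0.0]
grip_width: -0.001
grasp_force: 0.5
t 16.95 u,w,z mm [100.7  -0.5  54.4] Fu,Fw,Fz [-0.9  0.1  0. ] q1,q7 [-0.   -0.42] rotrem [-0.002  0.     0.001]
```

View pics/s4c.png

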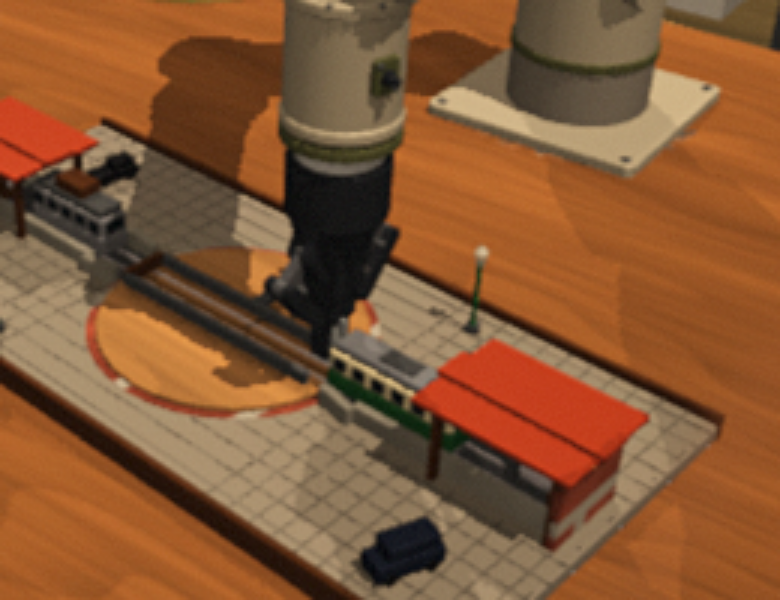

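The tram's nose is in the empty stall under the canopy, the tail is at the mouth, and the van is untouched. Now I'll feel for the buffer.

```bash
python3 -m inch '[[[0.002,0,0,0,0,0,1],[0.004,0,0,0,0,0,1],[0.006,0,0,0,0,0,1],[0.008,0,0,0,0,0,1],[0.009,0,0,0,0,0,1],[0.01,0,0,0,0,0,1]]]' >/dev/null; python3 g.py
python3 -m inch '[[[0.001,0,0,0,0,0,1],[0.002,0,0,0,0,0,1],[0.003,0,0,0,0,0,1]]]'>/dev/null; python3 g.py
python3 -m inch '[[[0.001,0,0,0,0,0,1],[0.002,0,0,0,0,0,1],[0.003,0,0,0,0,0,1]]]'>/dev/null; python3 g.py
```

```text
t 17.60 u,w,z mm [110.8  -0.5  54.5] Fu,Fw,Fz [-0.8  0.3  0.6] q1,q7 [-0.01 -0.43] rotrem [-0.002  0.     0.002]
t 17.90 u,w,z mm [113.7  -0.5  54.5] Fu,Fw,Fz [-0.8 -0.3 -0.6] q1,q7 [-0.02 -0.44] rotrem [-0.002  0.     0.001]
t 18.20 u,w,z mm [116.8  -0.6  54.5] Fu,Fw,Fz [-0.7 -0.2 -0.7] q1,q7 [-0.02 -0.45] rotrem [-0.002  0.     0.001]
```

```bash
python3 -m inch '[[[0.001,0,0,0,0,0,1],[0.002,0,0,0,0,0,1],[0.003,0,0,0,0,0,1]]]'>/dev/null; python3 g.py
python3 -m inch '[[[0.001,0,0,0,0,0,1],[0.002,0,0,0,0,0,1],[0.003,0,0,0,0,0,1]]]'>/dev/null; python3 g.py
```

```text
t 18.50 u,w,z mm [119.8  -0.6  54.4] Fu,Fw,Fz [-0.8 -0.5  0.1] q1,q7 [-0.03 -0.45] rotrem [-0.002  0.     0.001]
t 18.80 u,w,z mm [122.8  -0.6  54.4] Fu,Fw,Fz [-1.  -0.1  0.5] q1,q7 [-0.03 -0.46] rotrem [-0.002  0.     0.001]
```

```bash
python3 -m inch '[[[0.001,0,0,0,0,0,1],[0.002,0,0,0,0,0,1],[0.003,0,0,0,0,0,1]]]'>/dev/null; python3 g.py
```

```text
t 19.10 u,w,z mm [125.8  -0.6  54.4] Fu,Fw,Fz [-1.4  0.3 -0.3] q1,q7 [-0.04 -0.46] rotrem [-0.002  0.     0.001]
```

```bash
python3 -m inch '[[[0.001,0,0,0,0,0,1],[0.002,0,0,0,0,0,1],[0.003,0,0,0,0,0,1]]]'>/dev/null; python3 g.py
python3 -m inch '[[[0.001,0,0,0,0,0,1],[0.002,0,0,0,0,0,1],[0.003,0,0,0,0,0,1]]]'>/dev/null; python3 g.py
```

```text
t 19.40 u,w,z mm [128.8  -0.6  54.4] Fu,Fw,Fz [-1.5 -0.3  0.4] q1,q7 [-0.04 -0.47] rotrem [-0.002  0.     0.001]
t 19.70 u,w,z mm [131.8  -0.6  54.4] Fu,Fw,Fz [-0.4  0.8  0.5] q1,q7 [-0.05 -0.47] rotrem [-0.002  0.     0.001]
```

```bash
python3 -m inch '[[[0.001,0,0,0,0,0,1],[0.002,0,0,0,0,0,1],[0.003,0,0,0,0,0,1]]]'>/dev/null; python3 g.py
python3 -m inch '[[[0.001,0,0,0,0,0,1],[0.002,0,0,0,0,0,1],[0.003,0,0,0,0,0,1]]]'>/dev/null; python3 g.py
```

```text
t 20.00 u,w,z mm [134.8  -0.6  54.5] Fu,Fw,Fz [-1.3 -0.6  0.9] q1,q7 [-0.05 -0.48] rotrem [-0.002  0.     0.001]
t 20.30 u,w,z mm [137.8  -0.6  54.4] Fu,Fw,Fz [ 0.8 -1.3  0.1] q1,q7 [-0.05 -0.48] rotrem [-0.002  0.     0.001]
```

```bash
python3 -m inch '[[[0.001,0,0,0,0,0,1],[0.002,0,0,0,0,0,1],[0.002,0,0,0,0,0,1]]]'>/dev/null; python3 g.py
python3 -m inch '[[[0.001,0,0,0,0,0,1],[0.002,0,0,0,0,0,1],[0.002,0,0,0,0,0,1]]]'>/dev/null; python3 g.py
```

```text
t 20.60 u,w,z mm [140.   -0.7  54.4] Fu,Fw,Fz [ 0.  -0.1  1.2] q1,q7 [-0.06 -0.49] rotrem [-0.002  0.     0.002]
t 20.90 u,w,z mm [141.9  -0.6  54.4] Fu,Fw,Fz [-1.1 -0.3  0.9] q1,q7 [-0.06 -0.49] rotrem [-0.002  0.     0.002]
```

```bash
python3 -m inch '[[[0.001,0,0,0,0,0,1],[0.002,0,0,0,0,0,1],[0.002,0,0,0,0,0,1]]]'>/dev/null; python3 g.py
python3 -m inch '[[[0,0,0,0,0,0,1]]]'>/dev/null; python3 g.py
```

```text
t 21.20 u,w,z mm [142.1  -0.5  54.4] Fu,Fw,Fz [-6.8 -1.3  2.3] q1,q7 [-0.06 -0.49] rotrem [-0.002  0.002  0.   ]
t 21.30 u,w,z mm [142.1  -0.5  54.4] Fu,Fw,Fz [-6.9 -0.9  3.4] q1,q7 [-0.06 -0.49] rotrem [-0.002  0.002  0.   ]
```

Contact: the force rose to 6.9 N at u = 142.1 mm. I'll push on to a measured 149 mm or so.

```bash
python3 -m inch '[[[0.001,0,0,0,0,0,1],[0.002,0,0,0,0,0,1],[0.003,0,0,0,0,0,1],[0.003,0,0,0,0,0,1]]]'>/dev/null; python3 g.py
```

```text
t 21.70 u,w,z mm [144.8  -0.3  54.4] Fu,Fw,Fz [-7.5 -0.3  2.7] q1,q7 [-0.07 -0.5 ] rotrem [-0.002  0.002 -0.   ]
```

```bash
python3 -m inch '[[[0.001,0,0,0,0,0,1],[0.002,0,0,0,0,0,1],[0.003,0,0,0,0,0,1],[0.004,0,0,0,0,0,1],[0.0045,0,0,0,0,0,1],[0.0045,0,0,0,0,0,1]]]'>/dev/null; python3 g.py
```

```text
t 22.30 u,w,z mm [149.2  -0.3  54.4] Fu,Fw,Fz [-7.4 -1.3  2.3] q1,q7 [-0.07 -0.5 ] rotrem [-0.002  0.003 -0.   ]
```

The buffer has moved about 7 mm. I'll back off, lift and check.

```bash
python3 -m inch '[[[-0.003,0,0,0,0,0,1],[-0.008,0,0,0,0,0,1],[-0.016,0,0,0,0,0,1],[-0.026,0,0,0,0,0,1],[-0.03,0,0,0,0,0,1],[-0.03,0,-0.03,0,0,0,1],[-0.03,0,-0.07,0,0,0,1],[-0.04,0,-0.11,0,0,0,1],[-0.07,0,-0.15,0,0,0,1],[-0.11,0,-0.18,0,0,0,1]]]'>/dev/null; python3 g.py
python3 -m inch '[[[-0.04,0,0,0,0,0,1],[-0.08,0,0,0,0,0,1],[-0.12,0,0,0,0,0,1],[-0.16,0,0,0,0,0,1],[-0.2,0,0,0,0,0,1],[-0.24,0,0,0,0,0,1],[-0.28,0,0,0,0,0,1],[-0.28,0,0,0,0,0,1],[-0.28,0,0,0,0,0,1]]]'>/dev/null; python3 g.py
python3 - <<'E'
from h import *; from g import A,u
s=imaging.camera("scene"); t=imaging.camera("top")
a=cv2.resize(t[140:340,165:495],(792,480),interpolation=cv2.INTER_CUBIC); cv2.imwrite("pics/t5.png",a)
cv2.imwrite("pics/s5.png",cv2.resize(s[150:350,240:500],None,fx=3,fy=3))
k,n=knob(t,proj([.4815,-.015,.06])[0],8); v=ray(k,.06)[0]-A; print(k,n,np.degrees(np.arctan2(v[1],v[0])))
E
```

```text
t 23.30 u,w,z mm [ 42.2  -0.  237.3] Fu,Fw,Fz [-0.3  0.9  0.6] q1,q7 [ 0.09 -0.26] rotrem [ 0.001 -0.001  0.005]
t 24.20 u,w,z mm [-2.398e+02 -1.000e-01  2.343e+02] Fu,Fw,Fz [-0.   0.1  0.1] q1,q7 [0.42 0.25] rotrem [-0.002 -0.    -0.001]
[325.2173913  276.91304348] 23 173.91374759103707
```

View pics/t5.png

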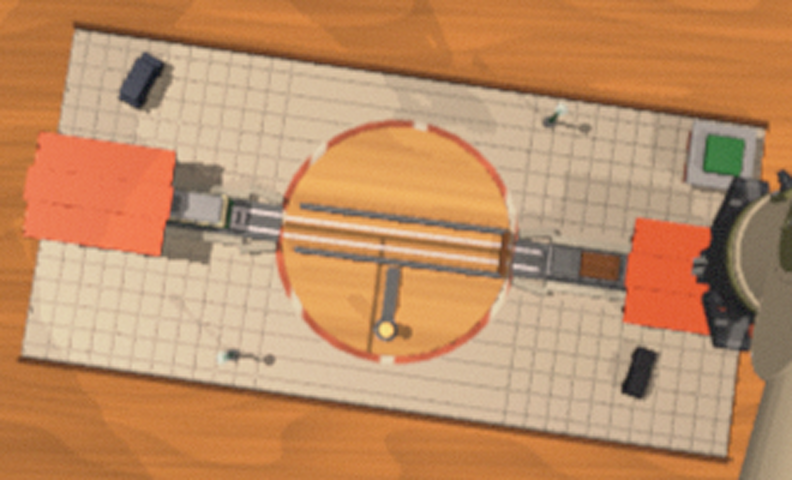

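View pics/s5.png

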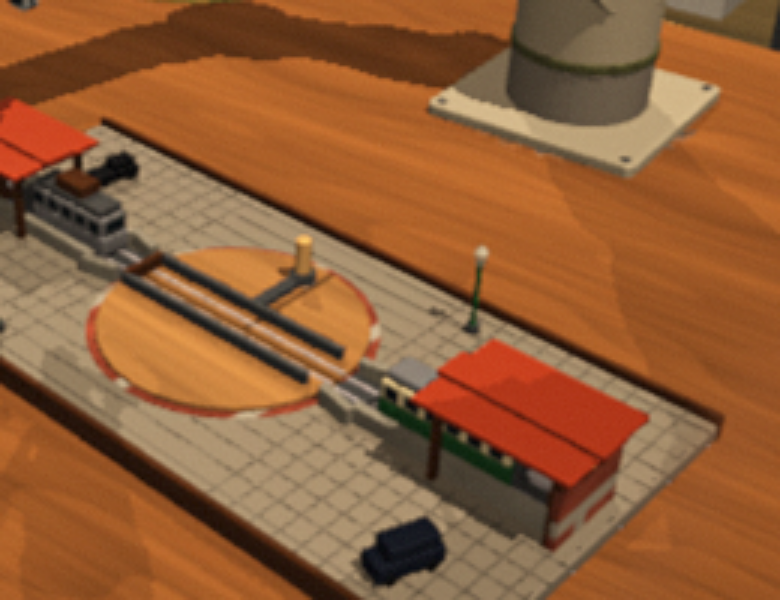

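The tram stands level in the left stall with its tail at top-crop (225,210), and the bridge is in line (crank at 173.9°, aim 173.5°). The van (143,80) and car (638,372) are where they were, and the robot is clear, so I'm handing in.

```bash
python3 -c "
from workcell import order; print(order.hand_in())"
```

```text
the job is handed in; nothing more can be done
None
```

The job is handed in: I turned the bridge clockwise (the shorter way) into its catch and pushed the tram into the empty stall, moving the buffer about 7 mm by the arm's own reading; the van and car look undisturbed.

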